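Clamp a ground parallel with the ratchet-knob clamp

TASK

Slide the loose ground parallel lengthwise between the guide rails of the small holding clamp, under its screw, until its end gently meets the end stop, and leave it lying flat there. Then turn the ratchet knob on top clockwise until the bar is held tight and the knob slips: stop after the first click, two at the very most, and let go. Do not disturb the tools lying round the job.

Things in the scene. Friction and masses are not known exactly. Their poses are not given: they have to be found in the camera images.
- clamp: grey cast C-frame holding clamp, fixed to the table by its magnet foot. Origin on the table under the screw axis; z up, y along the bar's slot. Slot floor (the seat) is 25 mm up; the bar goes in from the -y side towards +y. Column at +x; arm over the slot, |y| < 18 mm, 52 to 74 mm up; black knob above it. Under the arm is the screw's round steel foot (18 mm); it starts some mm clear of the bar.
- seat: ground steel slot floor with two rails, fixed in the clamp, same origin and axes as the clamp. Floor 40 mm wide, from y = +21 to y = -69 mm, top 25 mm up. Rails 6 mm high, inner faces at x = -12.5 and +12.5 mm (1.5 mm play each side), from y = +20 to -34 mm, then flaring to a mouth 38 mm wide at y = -47 mm.
- end_stop: dark steel block that closes the slot, fixed in the clamp, same origin and axes as the clamp; its stop face is at y = +20.5 mm, its top 38 mm up. A bar that is home reaches from it to y = -104.5 mm, so its last 35 mm overhang the seat. It takes 30 N at most.
- knob_grip (a point): point on the axis of the black round ribbed ratchet knob, half-way up it, 106 mm above the table. The knob is 40 mm in diameter, from 89 to 118 mm up, axis vertical; it turns in place and does not rise or sink. Arm top 74 mm. Clockwise from above moves the foot down 8 mm a turn (2.5 to 6.5 mm to go); about 0.04 Nm to run it down, slips at about 0.35 Nm.
- knob (a joint): how far the knob has slipped on its sleeve, rad, + clockwise from above, 0 at the start. Near 0 while the knob drives the screw; once the foot meets the bar the torque climbs to about 0.35 Nm within about 1 rad (reading up to 0.25), then the knob jumps over its 12 teeth, 0.52 rad a click, the torque dropping away at each click. One or two clicks: 0.4 to 1.5.
- parallel_center (a point): centre of the loose ground steel parallel, half-way up: a plain bar 22 x 125 x 9.5 mm with small holes, about 0.2 kg, lying flat on the table, either end may go in first. Home: 42 mm from the screw axis at -y of the clamp, 29.75 mm above the table.
- parallel: the same bar; origin at the centre of its underside, y along its 125 mm length, x across its 22 mm width, z up.
- v_block: dark V-block, 45 x 68 x 55 mm, bystander; origin at the centre of its underside.
- square: engineer's square lying flat, 90 x 118 x 14 mm, bystander; origin at the centre of its underside.
- glue: small blue bottle with a black cap, 35 mm across, 76 mm high, bystander; origin at the centre of its underside.
- caliper: vernier caliper lying flat, 74 x 210 x 8 mm, bystander; origin at the centre of its underside.

How it is judged (in metres and radians):
On the way, in this order (a step that is already met when the one before it is completed fails the run):
1. the parallel lies flat in the slot with its end against the end stop (within 2 mm) (y of parallel_center in the frame of clamp between -0.0445 and -0.0405 m and x of parallel_center in the frame of clamp between -0.004 and 0.004 m and z of parallel_center in the frame of clamp between 0.0275 and 0.0315 m and angle between the y axis of parallel and the y axis of clamp, either way round below 0.08 rad and angle between parallel's own y axis and vertical above 1.52 rad), for 0.2 s.
2. with the parallel still home and pressed on the seat, the ratchet knob has slipped by at least one click (all of step 1 and contact force between parallel and seat above 15 N and value of joint knob above 0.4 rad), for 0.1 s.
At the end, for the whole second after the job is handed in: The parallel lies flat between the rails, its end within 2 mm of the end stop, and is held down on the seat with more than 15 N by the screw alone; the knob has slipped one or two clicks (0.4 to 1.5 rad); all is let go and at rest (all of step 2 and value of joint knob below 1.5 rad and linear speed of parallel below 0.01 m/s); the robot touches nothing.
It fails at once if the end stop is hit or pushed with more than 30 N (contact force between parallel and end_stop above 30 N).
It fails at once if the knob is turned on past two clicks (slip over 1.5 rad) (value of joint knob above 1.5 rad).
It fails at once if a tool lying round the job is moved by more than 20 mm (distance of any of v_block, square, glue, caliper from where it was at the start of the episode above 0.02 m).
It also fails if it takes over 72 s, if anything falls off the work surface, if the arm or the gripper's body presses on something with over 40 N, if the wrist force passes 120 N, or if a joint passes its speed limit or range.

ROBOT

A 6-joint arm with a two-finger parallel gripper is mounted at the origin on the work surface; the furniture and walls round the work are solid. World frame = base frame: x ahead of the robot, y to its left, z up, the work surface at z = 0. Lengths are in mm, angles in rad, forces in N, time in s.
With the tool pointing down it reaches from about 275 to 750 mm from the base axis. Payload 10.2 kg.
Tool frame: the origin (TCP) lies at the very end of the fingers, on their centre line; the grasp point (between the pads) lies 19 mm behind it (env.pinch_z is the distance from the TCP to the grasp point, in mm); z points along the fingers, y is the line along which they close (so a half turn about z gives the same grasp; the last joint's range is limited). The gripper opens to 85 mm and grips with 20 to 120 N. Pads are 22 mm wide; open, the fingers measure 114 mm over their backs; the gripper's body (76 mm by 85 mm) begins 54 mm behind the grasp point. The pads swing forward as they close: fully open they stand 13 mm farther back than shut.
Start: joints at [-1.369, 0.313, 1.498, -0, 1.331, -0.223], TCP at [216.361, -478.35, 231.294] pointing down, gripper open.
Joint ranges: [-2.94, 2.94], [-0.97, 2.17], [0.19, 2.56], [-1.23, 4.37], [0.02, 3.11], [-2.88, 2.88]. Speed limits (rad/s): [2.39, 2.39, 3.01, 3.14, 3.14, 3.14].

INTERFACE

Orientations are given as a rotation vector (axis times angle).
In Python, from plant import sensors, optics, env gives the robot as it stands. The module is installed in compiled form; this text tells all that it offers.
- The arm moves only by the tool servo_tool, never from a script. Its argument "deltas" is a list of rows, each an object with "offset": the shift along the tool's x, y, z in cm, a list of three; "twist": the turn about the tool's z in degrees; "hand": the closure in counts, from 0 (fully open) to 255 (shut). In form: [{"offset": [dx, dy, dz], "twist": twist, "hand": hand}, ...]. A call has 1 to 20 rows; each row shifts and turns the commanded pose from where the row before left it, along the tool's axes as they then stand; what a row does not reach is not made up. A row lasts 1/8 s, in which the tool goes at most 62.5 mm and 10.7 degrees, less where a joint would pass 70% of its speed; a pose out of reach is approached as far as the arm can. A call is refused whole if a number of a shift passes 6.25 or a number of a turn 10.7, either way. A call with a gripper value outside its range is refused whole. The fingers move at their own pace and stop on an object; "force" is the grip in N (left out, the last holds). Time passes only in rows, so rows that do not move let the fingers close. It gives the time, the measured TCP pose, the force, the opening and the grip force at its end, in the units of the state.
- sensors.observe(): the state, without advancing time (a new reading comes with each control period).
- optics.camera(name): name is "side" or "top" or "wrist"; returns a dict with "img" (384x512x3 uint8, blue, green, red), "intrinsics" (3x3 intrinsics, pixels), "R" (3x3) and "t" (3): a world point X has camera coordinates R X + t; the wrist camera has in their place "T_tool_cam" (4x4, takes a point from camera to tool coordinates, whose origin is the TCP and whose axes are the flange's). Camera axes: x right, y down, z forward; pixel columns grow to the right and rows downward; lengths in mm; the calibration is good to about 2 mm. A picture is of the moment at which its call begins: read the wrist's pose just before it. There is no depth.
- env.job_done(): hands the job in; it is judged then, once.
The state is a dict: "time": time; "joint_pos": joint angles; "qd": joint speeds; "joint_torque": joint torques, N m; "tcp_pos": TCP position; "tool_rot": TCP orientation; "force": force on the tool from outside, world axes, zero at the start; "torque": the same for the moment, N m; "opening": opening from 0.0 (shut) to 1.0 (fully open); "gripper_force": force on a finger pad.
Only numpy, scipy, OpenCV 4.12 (cv2) and the standard library are available. Lean on these libraries where they do the work, as an engineer would, in place of code of your own. Each camera call takes 0.05 s, during which the arm holds its last target. There are 200 camera calls.

## Working session

There is one attempt and no reset: what is moved stays moved. The work goes in short steps, Python scripts to look and compute and a tool call to move; the robot and the scene stay as the last step left them, time stands still between calls to the robot, and variables do not carry over. Pictures are saved under pics/ and viewed, at most 10 in all, crops included, and the job is handed in when it is done.

Besides the shell and the picture viewer there is one more tool, called in YAML: its name, and indented under it one key for each argument. servo_tool: Moves the arm, as the interface text tells. Its arguments: {"type":"object","properties":{"deltas":{"type":"array","items":{"type":"object","properties":{"offset":{"type":"array","items":{"type":"number"}},"twist":{"type":"number"},"hand":{"type":"number"}}}},"force":{"type":"number"}},"required":["deltas"]}

```bash
mkdir -p pics; cat > h.py <<'E'
import numpy as np, cv2
from scipy.spatial.transform import Rotation as Ro
from plant import sensors, optics, env
def ray(c,uv):
    d=np.linalg.inv(c["intrinsics"])@np.array([uv[0],uv[1],1.]); R=np.array(c["R"]);t=np.array(c["t"]).ravel()
    return -R.T@t, R.T@d
def onz(c,uv,z):
    o,d=ray(c,uv); return o+d*(z-o[2])/d[2]
def proj(c,X):
    p=c["intrinsics"]@(np.array(c["R"])@np.array(X,float)+np.array(c["t"]).ravel()); return p[:2]/p[2]
def wristcam():
    s=sensors.observe(); c=dict(optics.camera("wrist")); T=np.array(c["T_tool_cam"])
    Rw=Ro.from_rotvec(s["tool_rot"]).as_matrix(); M=Rw@T[:3,:3]; p=Rw@T[:3,3]+np.array(s["tcp_pos"])
    c["R"]=M.T; c["t"]=-M.T@p; return c
E
python3 - <<'E'
from h import *
for n in("top","side"):
    c=optics.camera(n); cv2.imwrite(f"pics/{n}0.png",cv2.resize(c["img"],(800,600),interpolation=cv2.INTER_CUBIC))
    o,d=ray(c,(256,192)); print(n,o,d)
s=sensors.observe(); print(s); print(Ro.from_rotvec(s["tool_rot"]).as_matrix().round(3)); print(env.pinch_z, optics.camera("wrist")["T_tool_cam"])
E
```

```text
top [ 269.73524564   -6.43935216 1263.16927982] [ 0.11127049 -0.01309057 -0.99374079]
side [  60.4669117  -818.85849936  404.65364371] [ 0.368791    0.86475071 -0.34121805]
{'time': 0.1, 'joint_pos': array([-1.36940893e+00,  3.13380470e-01,  1.49834192e+00,  3.20716906e-05,
        1.33100669e+00, -2.23406753e-01]), 'qd': array([ 0.00059017, -0.00163187, -0.00223852,  0.0021759 ,  0.00020087,
        0.00055453]), 'joint_torque': array([ 1.50924134e-03, -4.12893319e+01, -2.60147595e+01, -2.19423232e-04,
        2.95556143e-03,  2.08606252e-05]), 'tcp_pos': array([ 216.31734922, -478.11907316,  230.80647727]), 'tool_rot': array([-3.06988812e+00, -6.62008197e-01, -6.85549849e-05]), 'force': array([ 0.16922182, -0.4483589 ,  0.12752037]), 'torque': array([-0.04277584,  0.01801267, -0.02721947]), 'gripper_force': 0.0, 'opening': 1.0021711707654726}
[[ 0.911  0.412 -0.   ]
 [ 0.412 -0.911  0.001]
 [ 0.    -0.001 -1.   ]]
18.700000000000003 [[ 1.37820027e-03 -9.57057516e-01 -2.89894827e-01  7.43493567e+01]
 [ 9.99998890e-01  1.15475172e-03  9.41841329e-04  1.58327104e-01]
 [-5.66639773e-04 -2.89895804e-01  9.57058045e-01 -1.42998886e+02]
 [ 0.00000000e+00  0.00000000e+00  0.00000000e+00  1.00000000e+00]]
```

View pics/top0.png

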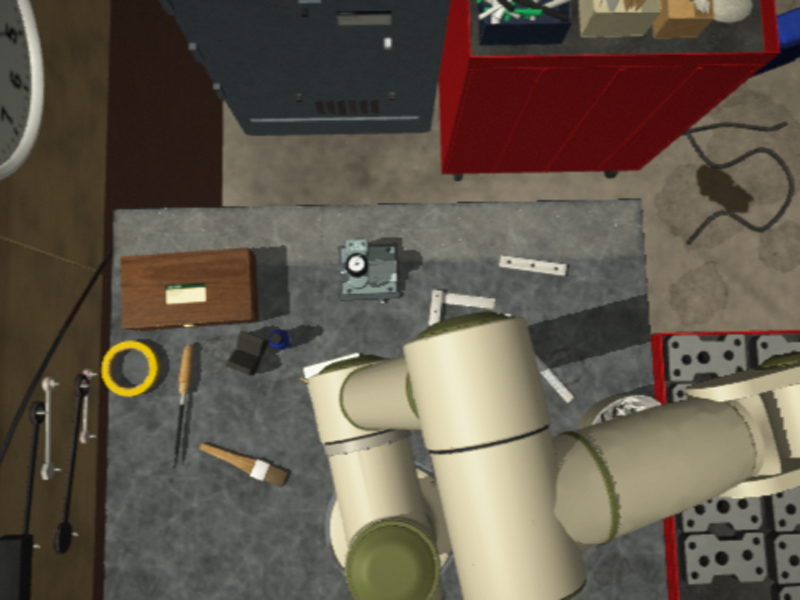

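View pics/side0.png

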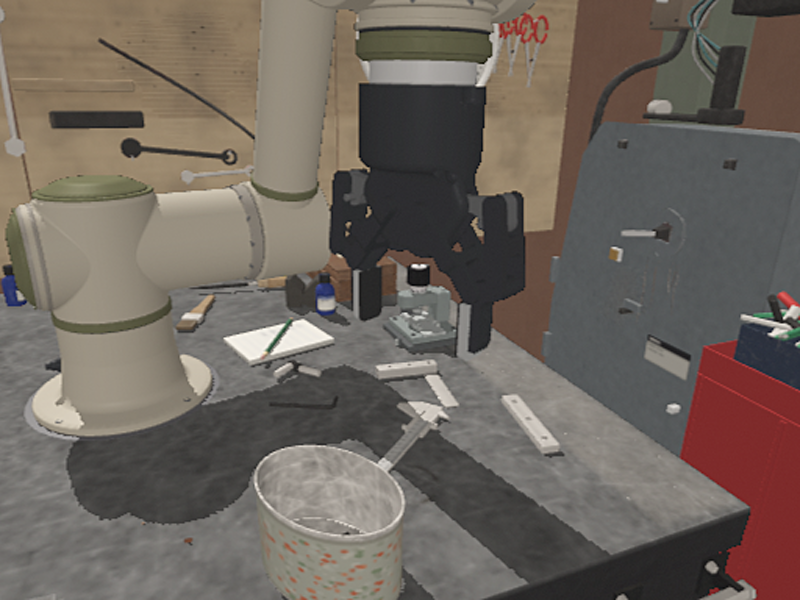

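The top view shows the knob at (357,264), the bar at (533,266) and the square at (460,305). The end stop looks to be at the far (+X) side of the clamp. The V-block (247,352) and glue (278,338) lie to the left. I'll zoom in and measure.

```bash
python3 - <<'E'
from h import *
c=optics.camera("top"); im=c["img"]
a=cv2.resize(im[140:210,200:270],(560,560),interpolation=cv2.INTER_CUBIC)
cv2.imwrite("pics/clampcrop.png",a)
g=cv2.cvtColor(im,cv2.COLOR_BGR2GRAY)
m=np.zeros_like(g); m[158:182,312:372]=(g[158:182,312:372]>150)*255
cs=max(cv2.findContours(m,0,2)[0],key=cv2.contourArea); r=cv2.minAreaRect(cs); print(r)
b=cv2.boxPoints(r); P=np.array([onz(c,p,9.5)[:2] for p in b]); print(P.round(1), P.mean(0)); 
for i in range(2): e=P[i+1]-P[i]; print(np.linalg.norm(e), np.degrees(np.arctan2(e[1],e[0])))
# knob: black side/top around (228,169)
print("knob approx top", onz(c,(357*.64,264*.64),118))
E
```

```text
((340.2899475097656, 169.47000122070312), (42.28498840332031, 7.071068286895752), 8.130102157592773)
[[ 471.3 -209.7]
 [ 492.1 -213.5]
 [ 471.6 -336.5]
 [ 450.8 -332.4]] [ 471.44524562 -273.01501794]
21.19287220980843 -10.360283801300936
124.72295774054996 -99.47263887970205
knob approx top [461.8285598   50.89579116 118.        ]
```

View pics/clampcrop.png

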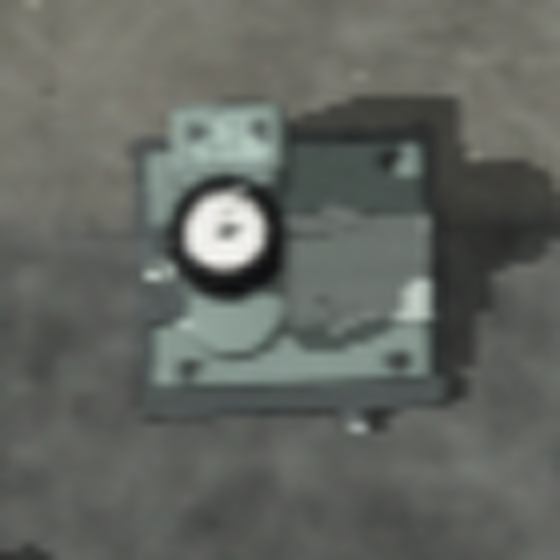

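The crop shows the arm running right to the column, so clamp +x ≈ world −Y and clamp +y ≈ world +X. The end stop, with two screws, is at (225,130), and the mouth is on the robot's side. I'll go above the bar's near tail (+Y end) with the tool turned along the bar.

servo_tool:
  deltas:
    - {"offset": [4.28,-1.49,0],"twist": 0,"hand": 0}
    - {"offset": [4.28,-1.49,0],"twist": 0,"hand": 0}
    - {"offset": [4.28,-1.49,0],"twist": 0,"hand": 0}
    - {"offset": [4.28,-1.49,0],"twist": 0,"hand": 0}
    - {"offset": [4.28,-1.49,0],"twist": 0,"hand": 0}
    - {"offset": [4.28,-1.49,0],"twist": 0,"hand": 0}
    - {"offset": [4.28,-1.49,0],"twist": 0,"hand": 0}
    - {"offset": [4.28,-1.49,0],"twist": 0,"hand": 0}
    - {"offset": [0,0,0],"twist": -9.4,"hand": 0}
    - {"offset": [0,0,0],"twist": -9.4,"hand": 0}
    - {"offset": [0,0,0],"twist": -9.4,"hand": 0}
    - {"offset": [0,0,0],"twist": -9.4,"hand": 0}
    - {"offset": [0,0,0],"twist": -9.4,"hand": 0}
    - {"offset": [0,0,0],"twist": -9.2,"hand": 0}
    - {"offset": [0,0,0],"twist": 0,"hand": 0}
    - {"offset": [0,0,0],"twist": 0,"hand": 0}
  force: 60

```text
time: 2.2
tcp_pos: [479.2, -228.6, 231.2]
tool_rot: [-2.4, -2.027, 0.0]
force: [1.0, -0.3, 0.6]
opening: 0.999
gripper_force: 0.0
```

```bash
cat >> h.py <<'E'
def state():
    s=sensors.observe(); R=Ro.from_rotvec(s["tool_rot"]).as_matrix()
    print("t",round(s["time"],2),"tcp",s["tcp_pos"].round(1),"xang",np.degrees(np.arctan2(R[1,0],R[0,0])).round(2),"tilt",R[:2,2].round(4),"F",s["force"].round(1),"T",s["torque"].round(2),"op",round(s["opening"],3),"gf",round(s["gripper_force"],1),"j6",s["joint_pos"][5].round(3)); return s,R
E
python3 - <<'E'
from h import *
s,R=state(); c=wristcam(); im=c["img"]; cv2.imwrite("pics/w1.png",im)
g=cv2.cvtColor(im,cv2.COLOR_BGR2GRAY)
pc=[proj(c,(x,y,9.5)) for x,y in((471,-210),(492,-213),(472,-336),(451,-332))]; print(np.round(pc))
m=(g>150).astype(np.uint8)*255
for k in sorted(cv2.findContours(m,0,2)[0],key=cv2.contourArea)[-4:]:
    r=cv2.minAreaRect(k); P=np.array([onz(c,p,9.5)[:2] for p in cv2.boxPoints(r)])
    e=P[1]-P[0];f=P[2]-P[1]; print(r[0],P.mean(0).round(1),np.linalg.norm(e).round(1),np.linalg.norm(f).round(1),np.degrees(np.arctan2(e[1],e[0])).round(2),np.degrees(np.arctan2(f[1],f[0])).round(2))
c=optics.camera("top");cv2.imwrite("pics/topb.png",c["img"])
E
```

```text
t 2.2 tcp [ 479.2 -228.6  231.2] xang 80.36 tilt [-0.0001  0.0001] F [ 1.  -0.3  0.6] T [-0.03 -0.04  0.  ] op 0.999 gf 0.0 j6 -0.498
[[246. 148.]
 [264. 148.]
 [264. 244.]
 [248. 243.]]
(154.97225952148438, 155.43862915039062) [ 362.2 -201. ] 36.1 69.4 26.11 -64.31
(184.95050048828125, 108.00495910644531) [ 409.7 -154.5] 19.5 89.7 -4.27 -97.0
(145.95223999023438, 49.66242218017578) [382.4 -86.4] 90.4 18.1 -7.7 -101.02
(256.5, 197.0) [ 472.2 -274.5] 20.1 125.5 -9.56 -99.1
```

View pics/w1.png

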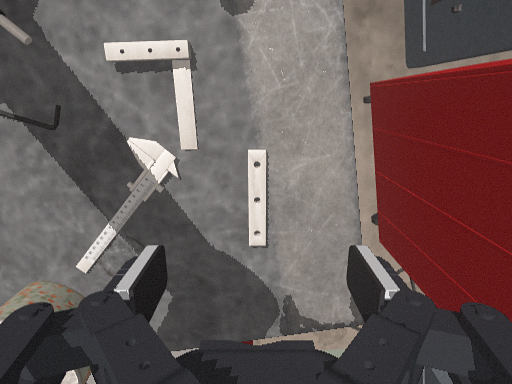

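The wrist view confirms the bar at pixel (256,197), which puts its centre at (472,−274) at 80.7°. The tool is right above its tail. I'll descend with the fingers half closed, then grip.

servo_tool:
  deltas:
    - {"offset": [0,0,4.5],"twist": -0.3,"hand": 140}
    - {"offset": [0,0,4.5],"twist": 0,"hand": 140}
    - {"offset": [0,0,4.5],"twist": 0,"hand": 140}
    - {"offset": [0,0,4.5],"twist": 0,"hand": 140}
    - {"offset": [0,0,3.5],"twist": 0,"hand": 140}
    - {"offset": [0,0,1.0],"twist": 0,"hand": 140}
    - {"offset": [0,0,0.4],"twist": 0,"hand": 140}
    - {"offset": [0,0,0],"twist": 0,"hand": 140}
    - {"offset": [0,0,0],"twist": 0,"hand": 255}
    - {"offset": [0,0,0],"twist": 0,"hand": 255}
    - {"offset": [0,0,0],"twist": 0,"hand": 255}
    - {"offset": [0,0,0],"twist": 0,"hand": 255}
    - {"offset": [0,0,0],"twist": 0,"hand": 255}
    - {"offset": [0,0,0],"twist": 0,"hand": 255}
  force: 80

```text
time: 4.05
tcp_pos: [479.8, -229.0, 3.7]
tool_rot: [2.39, 2.035, 0.001]
force: [-1.6, 1.7, 8.0]
opening: 0.222
gripper_force: 78.3
```

```bash
python3 - <<'E'
from h import *
state()
E
```

```text
t 4.05 tcp [ 479.8 -229.     3.7] xang 80.83 tilt [ 0.0016 -0.0012] F [-1.6  1.7  8. ] T [ 0.21  0.3  -0.07] op 0.222 gf 78.3 j6 -0.506
```

servo_tool:
  deltas:
    - {"offset": [0,0,-1],"twist": 0,"hand": 255}
    - {"offset": [0,0,-3],"twist": 0,"hand": 255}
    - {"offset": [0,0,-4],"twist": 0,"hand": 255}
    - {"offset": [0,0,-4],"twist": 0,"hand": 255}
    - {"offset": [0,0,-4],"twist": 0,"hand": 255}
    - {"offset": [3,-0.9,-2],"twist": 0,"hand": 255}
    - {"offset": [4,-0.9,0],"twist": 0,"hand": 255}
    - {"offset": [4,-0.9,0],"twist": 0,"hand": 255}
    - {"offset": [3,-0.9,0],"twist": 0,"hand": 255}
    - {"offset": [2.4,-0.9,0],"twist": 0,"hand": 255}
    - {"offset": [0,0,0],"twist": 0,"hand": 255}
    - {"offset": [0,0,0],"twist": 0,"hand": 255}

```text
time: 5.55
tcp_pos: [461.0, -60.0, 182.7]
tool_rot: [2.391, 2.036, 0.0]
force: [-0.7, -0.6, -1.9]
opening: 0.218
gripper_force: 78.7
```

```bash
python3 - <<'E'
from h import *
state(); c=wristcam(); cv2.imwrite("pics/w2.png",cv2.resize(c["img"],(800,600),interpolation=cv2.INTER_CUBIC)); cv2.imwrite("pics/w2raw.png",c["img"])
import pickle; pickle.dump({k:np.array(c[k]) for k in("img","intrinsics","R","t")},open("w2.pkl","wb"))
print(proj(c,(462,51,118)), c["intrinsics"])
E
```

```text
t 5.55 tcp [461.  -60.  182.7] xang 80.83 tilt [ 0.0007 -0.0005] F [-0.7 -0.6 -1.9] T [ 0.1  -0.06 -0.  ] op 0.218 gf 78.7 j6 -0.222
[228.19709389  36.82990498] [[308.70114941   0.         256.47174478]
 [  0.         308.70114941 191.75972202]
 [  0.           0.           1.        ]]
```

View pics/w2.png

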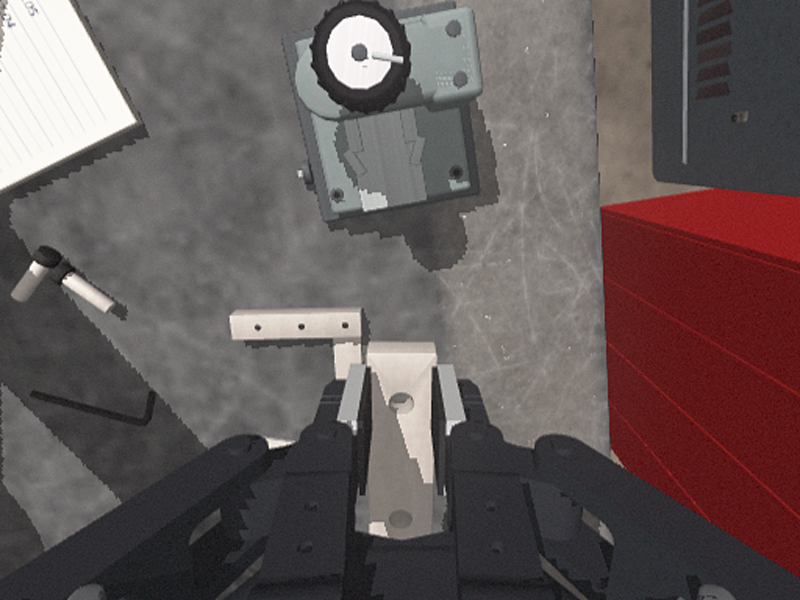

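This view corrects the orientation. The column is at world +X and the mouth faces −Y, so clamp axes ≈ world axes. That means I hold the wrong end, and a 180° flip is beyond the wrist's range, so I'll set the bar down and take its other end. First I'll measure the clamp's pose from this picture.

```bash
python3 - <<'E'
from h import *
import pickle; c=pickle.load(open("w2.pkl","rb")); im=c["img"]; g=cv2.cvtColor(im,cv2.COLOR_BGR2GRAY)
m=np.zeros_like(g); m[0:75,195:268]=(g[0:75,195:268]>170)*255
k=max(cv2.findContours(m,0,2)[0],key=cv2.contourArea); e=cv2.fitEllipse(cv2.convexHull(k)); print("white",e, onz(c,e[0],118))
m=np.zeros_like(g); m[0:75,195:268]=(im[0:75,195:268].max(2)<45)*255
k=max(cv2.findContours(m,0,2)[0],key=cv2.contourArea); e=cv2.fitEllipse(cv2.convexHull(k)); print("black",e, onz(c,e[0],116))
L=cv2.createLineSegmentDetector().detect(g)[0][:,0]
for l in L:
    p,q=l[:2],l[2:]
    if np.hypot(*(p-q))>11 and 185<min(p[0],q[0]) and max(p[0],q[0])<315 and max(p[1],q[1])<150:
        P,Q=onz(c,p,25),onz(c,q,25); d=Q-P; a=np.degrees(np.arctan2(d[1],d[0]))%180
        print((l*1.5625).round(0),P[:2].round(1),Q[:2].round(1),"ang",a.round(1),np.hypot(*d[:2]).round(0))
E
```

```text
white ((231.73574829101562, 33.52374267578125), (44.48311233520508, 49.15152359008789), 125.42961120605469) [464.46144272  52.45385325 118.        ]
black ((228.58538818359375, 39.81496047973633), (55.49661636352539, 69.8890151977539), 140.97166442871094) [461.82188851  49.68345566 116.        ]
[324.  48. 335.  81.] [439.7  75.8] [442.6  57.9] ang 99.4 18.0
[379.  84. 391.  62.] [467.   52.3] [476.   62.4] ang 48.2 14.0
[377.  20. 358.  14.] [471.9  84.7] [461.8  89.3] ang 155.4 11.0
[341.  17. 323.  46.] [452.2  89.5] [439.7  76.7] ang 45.8 18.0
[393.  53. 387.  32.] [477.7  66.9] [476.1  78. ] ang 98.3 11.0
[337.  79. 352.  89.] [443.9  58.8] [451.4  52.4] ang 139.3 10.0
[364. 211. 425. 199.] [445.8 -16.9] [483.7 -16.2] ang 1.1 38.0
[373.  52. 400.  62.] [466.8  69.2] [480.8  61.7] ang 151.7 16.0
[343. 109. 316.  82.] [444.1  42.8] [431.7  58.9] ang 127.5 20.0
[405.  24. 411.  71.] [486.4  80.2] [486.4  56.1] ang 90.0 24.0
[409.  72. 403.  90.] [484.9  55.7] [480.3  47. ] ang 61.8 10.0
[339. 122. 313. 116.] [440.4  35.7] [426.2  41.4] ang 158.0 15.0
[300.  51. 293.  79.] [426.2  7
[... 1186 characters left out ...]
17. 134. 412. 110.] [484.5  22.2] [484.   35.5] ang 92.3 13.0
[478.  85. 468.   8.] [523.3  42.8] [522.4  82.3] ang 91.4 40.0
[474.  11. 483.  81.] [525.2  80.8] [526.2  44.5] ang 91.6 36.0
[419. 157. 424. 139.] [484.1   8.9] [488.2  18.5] ang 67.1 10.0
[344. 124. 348. 148.] [443.   34.5] [443.2  21. ] ang 91.1 13.0
[456. 107. 431. 112.] [509.4  33.1] [494.5  32.9] ang 1.0 15.0
[468. 102. 480. 190.] [516.6  34.5] [517.6 -16.1] ang 91.1 51.0
[343. 155. 354. 171.] [439.6  17.4] [444.2   7.2] ang 114.4 11.0
[321. 220. 315. 196.] [418.5 -18.6] [418.   -3.7] ang 92.2 15.0
[476. 194. 423. 204.] [514.9 -18.1] [482.2 -18.8] ang 1.3 33.0
[306. 155. 297. 118.] [417.3  20.7] [416.7  41.7] ang 91.5 21.0
```

servo_tool:
  deltas:
    - {"offset": [-4,1.0,0],"twist": 0,"hand": 255}
    - {"offset": [-5,1.0,0],"twist": 0,"hand": 255}
    - {"offset": [-4,1.0,0],"twist": 0,"hand": 255}
    - {"offset": [-3,1.4,2],"twist": 0,"hand": 255}
    - {"offset": [0,0,4],"twist": 0,"hand": 255}
    - {"offset": [0,0,4],"twist": 0,"hand": 255}
    - {"offset": [0,0,4],"twist": 0,"hand": 255}
    - {"offset": [0,0,2.5],"twist": 0,"hand": 255}
    - {"offset": [0,0,1],"twist": 0,"hand": 255}
    - {"offset": [0,0,0.2],"twist": 0,"hand": 255}
    - {"offset": [0,0,0],"twist": 0,"hand": 255}

```text
time: 6.98
tcp_pos: [479.3, -225.0, 6.1]
tool_rot: [2.391, 2.036, 0.0]
force: [0.4, 0.8, -1.6]
opening: 0.219
gripper_force: 78.7
```

servo_tool:
  deltas:
    - {"offset": [0,0,0.25],"twist": 0,"hand": 255}
    - {"offset": [0,0,0],"twist": 0,"hand": 255}
    - {"offset": [0,0,0],"twist": 0,"hand": 130}
    - {"offset": [0,0,0],"twist": 0,"hand": 130}
    - {"offset": [0,0,0],"twist": 0,"hand": 130}
    - {"offset": [0,0,-1.5],"twist": 0,"hand": 130}
    - {"offset": [0,0,-1.5],"twist": 0,"hand": 130}
    - {"offset": [-3,0,0],"twist": 0,"hand": 130}
    - {"offset": [-3.2,0,0],"twist": 0,"hand": 130}
    - {"offset": [-3,0,0],"twist": 0,"hand": 130}
    - {"offset": [0,0,0],"twist": 0,"hand": 130}

```text
time: 8.35
tcp_pos: [464.1, -317.1, 33.9]
tool_rot: [2.393, 2.033, -0.0]
force: [0.3, 1.0, -0.4]
opening: 0.489
gripper_force: 0.0
```

```bash
python3 - <<'E'
from h import *
state(); c=wristcam(); im=c["img"]; cv2.imwrite("pics/w3.png",im)
g=cv2.cvtColor(im,cv2.COLOR_BGR2GRAY); print([proj(c,(x,y,9.5)).round() for x,y in((471,-212),(451,-334))])
L=cv2.createLineSegmentDetector().detect(g)[0][:,0]
for l in L:
    P,Q=onz(c,l[:2],9.5),onz(c,l[2:],9.5); d=Q-P
    if np.hypot(*d[:2])>15 and abs((P+Q)[0]/2-472)<30 and -345<(P+Q)[1]/2<-195: print(P[:2].round(1),Q[:2].round(1),(np.degrees(np.arctan2(d[1],d[0]))%180).round(1))
E
```

```text
t 8.35 tcp [ 464.1 -317.1   33.9] xang 80.71 tilt [ 0.0012 -0.0015] F [ 0.3  1.  -0.4] T [-0.01 -0.04  0.01] op 0.489 gf 0.0 j6 -0.646
[array([235.,  32.]), array([239., 258.])]
[ 472.9 -333.4] [ 492.8 -212.1] 80.7
[ 471.5 -208.1] [ 451.4 -329.9] 80.6
[ 491.2 -324.1] [ 495.8 -348.9] 100.5
[ 504.1 -351.7] [ 497.4 -326. ] 104.6
[ 449.  -330.6] [ 472.1 -334.5] 170.4
[ 491.9 -211.2] [ 472.2 -207.9] 170.5
[ 485.  -347.5] [ 488.5 -325.1] 81.3
```

View pics/w3.png

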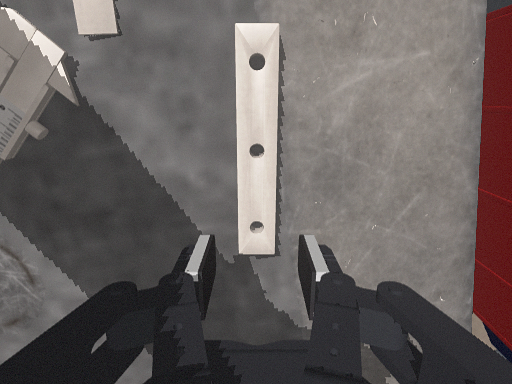

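The bar (head at pixel (258,23), tail at (258,255)) is centred between the fingers, with the tail 16 mm behind the TCP. I'll grip it and carry it to the mouth.

servo_tool:
  deltas:
    - {"offset": [0,0,1.5],"twist": 0,"hand": 140}
    - {"offset": [0,0,1.2],"twist": 0,"hand": 140}
    - {"offset": [0,0,0.4],"twist": 0,"hand": 140}
    - {"offset": [0,0,0],"twist": 0,"hand": 140}
    - {"offset": [0,0,0],"twist": 0,"hand": 255}
    - {"offset": [0,0,0],"twist": 0,"hand": 255}
    - {"offset": [0,0,0],"twist": 0,"hand": 255}
    - {"offset": [0,0,0],"twist": 0,"hand": 255}
    - {"offset": [0,0,0],"twist": 0,"hand": 255}
    - {"offset": [0,0,0],"twist": 0,"hand": 255}
  force: 80

```text
time: 9.65
tcp_pos: [464.5, -315.5, 2.4]
tool_rot: [2.391, 2.036, 0.0]
force: [-0.8, 1.9, 5.2]
opening: 0.225
gripper_force: 79.0
```

```bash
python3 - <<'E'
from h import *
state()
E
```

```text
t 9.65 tcp [ 464.5 -315.5    2.4] xang 80.84 tilt [ 0.0007 -0.0006] F [-0.8  1.9  5.2] T [ 0.31  0.16 -0.  ] op 0.225 gf 79.0 j6 -0.646
```

servo_tool:
  deltas:
    - {"offset": [0,0,-2],"twist": 0,"hand": 255}
    - {"offset": [0,0,-4],"twist": 0,"hand": 255}
    - {"offset": [3.43,-0.52,0],"twist": 0,"hand": 255}
    - {"offset": [3.43,-0.52,0],"twist": 0,"hand": 255}
    - {"offset": [3.43,-0.52,0],"twist": 0,"hand": 255}
    - {"offset": [3.43,-0.52,0],"twist": 0,"hand": 255}
    - {"offset": [3.43,-0.52,0],"twist": 0,"hand": 255}
    - {"offset": [3.43,-0.52,0],"twist": 0,"hand": 255}
    - {"offset": [0,0,0],"twist": -10.3,"hand": 255}
    - {"offset": [0,0,0],"twist": 0,"hand": 255}
    - {"offset": [0,0,0],"twist": 0,"hand": 255}

```text
time: 11.02
tcp_pos: [466.1, -107.5, 61.7]
tool_rot: [2.203, 2.239, -0.0]
force: [0.7, 0.4, -2.6]
opening: 0.223
gripper_force: 78.7
```

```bash
python3 - <<'E'
from h import *
state(); c=wristcam(); im=c["img"]; cv2.imwrite("pics/w4.png",cv2.resize(im,(800,600),interpolation=cv2.INTER_CUBIC))
g=cv2.cvtColor(im,cv2.COLOR_BGR2GRAY)
L=cv2.createLineSegmentDetector().detect(g)[0][:,0]
for l in L:
    if np.hypot(*(l[:2]-l[2:]))>18 and l[[0,2]].min()>150 and l[[0,2]].max()<370:
        o=[]
        for z in(25,31,72): P,Q=onz(c,l[:2],z),onz(c,l[2:],z); o+= [P[:2].round(1),Q[:2].round(1)]
        d=Q-P; print((l*1.5625).round(),*o,(np.degrees(np.arctan2(d[1],d[0]))%180).round(1))
E
```

```text
t 11.03 tcp [ 466.1 -107.5   61.7] xang 90.93 tilt [-0.     -0.0001] F [ 0.7  0.4 -2.6] T [-0.11 -0.03 -0.01] op 0.223 gf 78.7 j6 -0.488
[431. 468. 431. 368.] [ 481.1 -164.4] [ 479.2 -117.1] [ 480.6 -160.1] [ 478.7 -114.3] [ 477.  -130.2] [475.6 -95.2] 92.3
[358.  17. 365. 364.] [450.7   9.4] [ 452.4 -115.8] [451.2   8. ] [ 452.8 -113.1] [454.5  -1.8] [455.8 -94.3] 90.8
[436. 364. 443.  54.] [ 481.2 -115.3] [479.3  -1.2] [ 480.7 -112.6] [478.8  -2.3] [477.1 -93.9] [475.6  -9.7] 91.0
[445. 407. 444. 439.] [ 485.7 -134.8] [ 486.  -149.8] [ 485.  -131.4] [ 485.3 -145.9] [ 480.4 -108.3] [ 480.6 -119.4] 90.9
[261. 319. 253. 431.] [411.3 -97.1] [ 404.5 -147.4] [413.1 -95. ] [ 406.6 -143.6] [425.5 -80.5] [ 420.4 -117.6] 82.3
[301. 364. 306. 321.] [ 426.3 -116.3] [429.2 -97.6] [ 427.6 -113.5] [430.4 -95.5] [436.5 -94.6] [438.7 -80.9] 81.1
[466. 418. 452. 366.] [ 494.6 -139.5] [ 487.9 -116. ] [ 493.6 -136. ] [ 487.1 -113.3] [ 487.  -111.8] [482.  -94.4] 106.0
[357. 410. 364. 366.] [ 449.  -136.5] [ 452.  -116.8] [ 449.6 -133.1] [ 452.4 -114. ] [ 453.3 -109.6] [455.5 -95. ] 81.4
[295. 423. 301
[... 4300 characters left out ...]
92. 120.] [449.8 -22.8] [427.2 -23.2] [450.3 -23.1] [428.5 -23.5] [453.8 -25.6] [437.2 -25.9] 1.0
[350. 468. 351. 438.] [ 445.6 -165.1] [ 446.2 -150.4] [ 446.3 -160.7] [ 446.8 -146.5] [ 450.8 -130.7] [ 451.2 -119.8] 87.7
[457. 597. 456. 567.] [ 495.9 -236.4] [ 494.4 -218.7] [ 494.9 -229.6] [ 493.4 -212.5] [ 487.9 -183.3] [ 486.8 -170.3] 94.7
[392. 116. 392. 147.] [462.1 -21.3] [462.4 -31.7] [462.3 -21.7] [462.5 -31.7] [463.  -24.5] [463.1 -32.2] 91.1
[458. 538. 458. 569.] [ 494.4 -201.9] [ 495.7 -219.9] [ 493.5 -196.2] [ 494.7 -213.7] [ 486.8 -157.8] [ 487.7 -171.2] 93.9
[455. 497. 456. 532.] [ 492.3 -179.5] [ 493.6 -198.6] [ 491.4 -174.6] [ 492.7 -193.1] [ 485.2 -141.3] [ 486.2 -155.4] 94.0
```

View pics/w4.png

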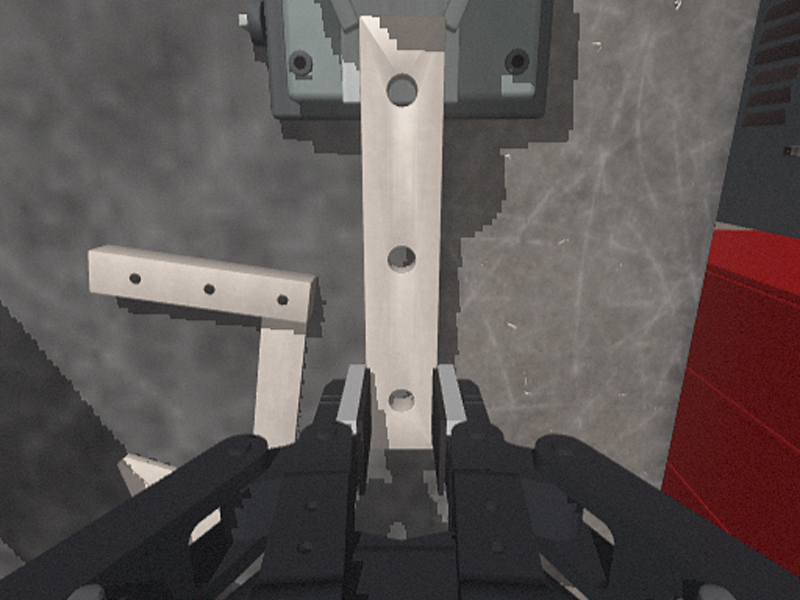

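The bar's head (pixel (400,35)) is over the mouth, centred to within about 0.5 mm and aligned. I'll lower it onto the seat.

servo_tool:
  deltas:
    - {"offset": [0,-0.05,1],"twist": 0,"hand": 255}
    - {"offset": [0,0,1],"twist": 0,"hand": 255}
    - {"offset": [0,0,0.8],"twist": 0,"hand": 255}
    - {"offset": [0,0,0.4],"twist": 0,"hand": 255}
    - {"offset": [0,0,0],"twist": 0,"hand": 255}

```text
time: 11.7
tcp_pos: [465.6, -107.2, 29.5]
tool_rot: [-2.199, -2.243, 0.0]
force: [0.1, -0.2, -2.4]
opening: 0.223
gripper_force: 78.7
```

servo_tool:
  deltas:
    - {"offset": [0,0,0.1],"twist": 0,"hand": 255}
    - {"offset": [0,0,0],"twist": 0,"hand": 255}
    - {"offset": [0,0,0],"twist": 0,"hand": 255}

```text
time: 12.08
tcp_pos: [465.8, -107.2, 29.0]
tool_rot: [2.199, 2.243, 0.0]
force: [-0.0, -0.1, -1.4]
opening: 0.228
gripper_force: 78.7
```

servo_tool:
  deltas:
    - {"offset": [0,0,0.05],"twist": 0,"hand": 255}
    - {"offset": [0.5,0,0],"twist": 0,"hand": 255}
    - {"offset": [1,0,0],"twist": 0,"hand": 255}
    - {"offset": [1,0,0],"twist": 0,"hand": 255}
    - {"offset": [0.5,0,0],"twist": 0,"hand": 255}
    - {"offset": [0,0,0],"twist": 0,"hand": 255}

```text
time: 12.82
tcp_pos: [465.1, -76.8, 28.3]
tool_rot: [-2.198, -2.244, 0.0]
force: [0.0, -0.1, -0.9]
opening: 0.224
gripper_force: 78.7
```

```bash
python3 - <<'E'
from h import *
state()
E
```

```text
t 12.82 tcp [465.1 -76.8  28.3] xang 91.18 tilt [-0.0001 -0.    ] F [ 0.  -0.1 -0.9] T [-0.04 -0.01  0.05] op 0.224 gf 78.7 j6 -0.434
```

servo_tool:
  deltas:
    - {"offset": [0.8,0,0],"twist": 0,"hand": 255}
    - {"offset": [1,0,0],"twist": 0,"hand": 255}
    - {"offset": [1,0,0],"twist": 0,"hand": 255}
    - {"offset": [0.6,0,0],"twist": 0,"hand": 255}
    - {"offset": [0,0,0],"twist": 0,"hand": 255}
    - {"offset": [0,0,0],"twist": 0,"hand": 255}

```text
time: 13.58
tcp_pos: [464.5, -43.4, 28.3]
tool_rot: [2.199, 2.243, 0.0]
force: [-0.6, -0.1, -1.8]
opening: 0.228
gripper_force: 78.7
```

servo_tool:
  deltas:
    - {"offset": [0.15,0,0],"twist": 0,"hand": 255}
    - {"offset": [0.15,0,0],"twist": 0,"hand": 255}
    - {"offset": [0,0,0],"twist": 0,"hand": 255}

```text
time: 13.95
tcp_pos: [464.3, -40.2, 28.3]
tool_rot: [-2.199, -2.243, 0.0]
force: [0.2, 1.3, -1.0]
opening: 0.226
gripper_force: 78.7
```

servo_tool:
  deltas:
    - {"offset": [0.1,0,0],"twist": 0,"hand": 255}
    - {"offset": [0.1,0,0],"twist": 0,"hand": 255}
    - {"offset": [0.0,0,0],"twist": 0,"hand": 255}

```text
time: 14.32
tcp_pos: [464.3, -38.1, 28.3]
tool_rot: [-2.199, -2.244, 0.0]
force: [-0.3, 0.6, -1.8]
opening: 0.221
gripper_force: 78.7
```

servo_tool:
  deltas:
    - {"offset": [0.1,0,0],"twist": 0,"hand": 255}
    - {"offset": [0,0,0],"twist": 0,"hand": 255}

```text
time: 14.58
tcp_pos: [464.3, -37.2, 28.3]
tool_rot: [-2.199, -2.244, 0.0]
force: [-0.3, 0.1, -1.3]
opening: 0.223
gripper_force: 78.7
```

servo_tool:
  deltas:
    - {"offset": [0.08,0,0],"twist": 0,"hand": 255}
    - {"offset": [0,0,0],"twist": 0,"hand": 255}

```text
time: 14.82
tcp_pos: [464.3, -36.4, 28.3]
tool_rot: [2.199, 2.243, 0.0]
force: [0.6, -0.1, -2.4]
opening: 0.22
gripper_force: 78.7
```

servo_tool:
  deltas:
    - {"offset": [0.08,0,0],"twist": 0,"hand": 255}
    - {"offset": [0,0,0],"twist": 0,"hand": 255}

```text
time: 15.08
tcp_pos: [464.2, -35.6, 28.3]
tool_rot: [-2.199, -2.243, -0.0]
force: [0.6, -0.1, -2.6]
opening: 0.221
gripper_force: 78.7
```

servo_tool:
  deltas:
    - {"offset": [0.08,0,0],"twist": 0,"hand": 255}
    - {"offset": [0,0,0],"twist": 0,"hand": 255}

```text
time: 15.32
tcp_pos: [464.2, -34.8, 28.3]
tool_rot: [-2.199, -2.243, 0.0]
force: [-0.5, -0.6, -2.5]
opening: 0.223
gripper_force: 78.7
```

servo_tool:
  deltas:
    - {"offset": [0.05,0,0],"twist": 0,"hand": 255}
    - {"offset": [0,0,0],"twist": 0,"hand": 255}

```text
time: 15.58
tcp_pos: [464.3, -34.5, 28.3]
tool_rot: [2.199, 2.243, -0.0]
force: [-0.9, -2.1, -1.7]
opening: 0.228
gripper_force: 78.7
```

servo_tool:
  deltas:
    - {"offset": [0.05,0,0],"twist": 0,"hand": 255}
    - {"offset": [0,0,0],"twist": 0,"hand": 255}

```text
time: 15.82
tcp_pos: [464.4, -34.4, 28.4]
tool_rot: [2.198, 2.243, -0.001]
force: [-1.1, -5.7, -1.4]
opening: 0.22
gripper_force: 78.6
```

servo_tool:
  deltas:
    - {"offset": [0.0,0,0.08],"twist": 0,"hand": 255}
    - {"offset": [0,0,0],"twist": 0,"hand": 255}
    - {"offset": [0,0,0],"twist": 0,"hand": 255}

```text
time: 16.2
tcp_pos: [464.4, -34.4, 27.6]
tool_rot: [2.198, 2.243, -0.001]
force: [-0.2, -6.0, -0.3]
opening: 0.226
gripper_force: 78.7
```

The bar met the stop at about 6 N. Now I'll release it, rise, go over the knob and wind the wrist back for the clockwise turn.

servo_tool:
  deltas:
    - {"offset": [0,0,0],"twist": 0,"hand": 120}
    - {"offset": [0,0,0],"twist": 0,"hand": 120}
    - {"offset": [0,0,0],"twist": 0,"hand": 60}
    - {"offset": [0,0,0],"twist": 0,"hand": 60}
    - {"offset": [0,0,-2],"twist": 0,"hand": 60}
    - {"offset": [0,0,-4],"twist": 0,"hand": 0}
    - {"offset": [0,0,-5],"twist": 0,"hand": 0}
    - {"offset": [0,0,-4.5],"twist": 0,"hand": 0}
    - {"offset": [3,0.05,0],"twist": 0,"hand": 0}
    - {"offset": [3,0.05,0],"twist": 0,"hand": 0}
    - {"offset": [2.7,0.04,0],"twist": 0,"hand": 0}
    - {"offset": [0,0,0],"twist": 0,"hand": 0}

```text
time: 17.7
tcp_pos: [463.6, 54.4, 182.5]
tool_rot: [-2.196, -2.246, 0.0]
force: [-0.0, -1.1, -0.7]
opening: 1.002
gripper_force: 0.0
```

servo_tool:
  deltas:
    - {"offset": [0,0,0],"twist": -10.2,"hand": 0}
    - {"offset": [0,0,0],"twist": -10.2,"hand": 0}
    - {"offset": [0,0,0],"twist": -10.2,"hand": 0}
    - {"offset": [0,0,0],"twist": -10.2,"hand": 0}
    - {"offset": [0,0,0],"twist": -10.2,"hand": 0}
    - {"offset": [0,0,0],"twist": -10.2,"hand": 0}
    - {"offset": [0,0,0],"twist": -10.2,"hand": 0}
    - {"offset": [0,0,0],"twist": -10.2,"hand": 0}
    - {"offset": [0,0,0],"twist": -10.2,"hand": 0}
    - {"offset": [0,0,0],"twist": -10.2,"hand": 0}
    - {"offset": [0,0,0],"twist": -10.2,"hand": 0}
    - {"offset": [0,0,0],"twist": -10.2,"hand": 0}
    - {"offset": [0,0,0],"twist": -8,"hand": 0}
    - {"offset": [0,0,0],"twist": 0,"hand": 0}
    - {"offset": [0,0,0],"twist": 0,"hand": 0}

```text
time: 19.58
tcp_pos: [463.9, 52.8, 182.5]
tool_rot: [1.109, -2.939, 0.0]
force: [-0.3, 0.5, 0.1]
opening: 1.002
gripper_force: 0.0
```

```bash
python3 - <<'E'
from h import *
state(); c=wristcam(); im=c["img"]; cv2.imwrite("pics/w5.png",cv2.resize(im,(800,600),interpolation=cv2.INTER_CUBIC))
g=cv2.cvtColor(im,cv2.COLOR_BGR2GRAY); u=proj(c,(464,52.4,118)); print(u)
m=np.zeros_like(g); a,b=int(u[0]),int(u[1]); S=(slice(b-45,b+45),slice(a-45,a+45)); m[S]=(g[S]>170)*255
k=max(cv2.findContours(m,0,2)[0],key=cv2.contourArea); e=cv2.fitEllipse(cv2.convexHull(k)); print("white",e, onz(c,e[0],118))
m[S]=(im[S].max(2)<60)*255
k=max(cv2.findContours(m,0,2)[0],key=cv2.contourArea); e=cv2.minEnclosingCircle(k); print("black",e, onz(c,e[0],116))
E
```

```text
t 19.57 tcp [463.9  52.8 182.5] xang -138.64 tilt [-0. -0.] F [-0.3  0.5  0.1] T [-0.01 -0.01 -0.03] op 1.002 gf 0.0 j6 -2.431
[256.39910582 205.8900062 ]
white ((255.55345153808594, 206.73452758789062), (33.45454025268555, 40.99507141113281), 62.68667984008789) [464.8775155   52.37041024 118.        ]
black ((257.0, 199.5), 29.887388229370117) [460.61992654  49.9867259  116.        ]
```

View pics/w5.png

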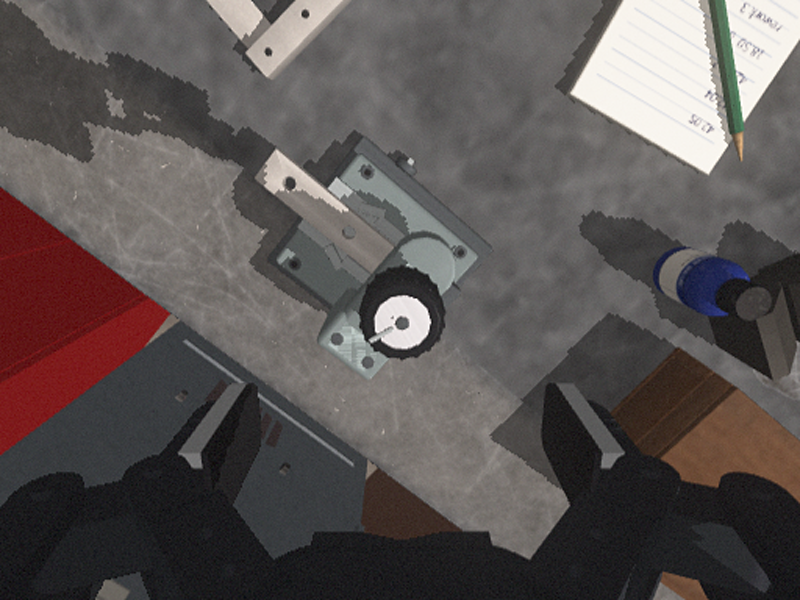

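The bar lies home in the slot and the knob hub is at pixel (402,323), which matches (464,52.4) under the TCP. The bystanders are untouched. I'll wind back a bit further, descend and grip the knob.

servo_tool:
  deltas:
    - {"offset": [0,0,3],"twist": -8.5,"hand": 70}
    - {"offset": [0,0,3],"twist": -8.5,"hand": 70}
    - {"offset": [0,0,2],"twist": 0,"hand": 70}
    - {"offset": [0,0,1.6],"twist": 0,"hand": 70}
    - {"offset": [0,0,0],"twist": 0,"hand": 70}
    - {"offset": [0,0,0],"twist": 0,"hand": 255}
    - {"offset": [0,0,0],"twist": 0,"hand": 255}
    - {"offset": [0,0,0],"twist": 0,"hand": 255}
    - {"offset": [0,0,0],"twist": 0,"hand": 255}
    - {"offset": [0,0,0],"twist": 0,"hand": 255}
  force: 50

```text
time: 20.88
tcp_pos: [463.7, 53.5, 87.5]
tool_rot: [-1.536, 2.74, 0.0]
force: [-5.1, 1.5, 7.6]
opening: 0.453
gripper_force: 49.6
```

```bash
python3 - <<'E'
from h import *
state()
E
```

```text
t 20.88 tcp [463.7  53.5  87.5] xang -121.47 tilt [0.0002 0.0003] F [-5.1  1.5  7.6] T [ 0.27  0.69 -0.  ] op 0.453 gf 49.6 j6 -2.73
```

servo_tool:
  deltas:
    - {"offset": [0,0,0],"twist": 5,"hand": 255}
    - {"offset": [0,0,0],"twist": 10,"hand": 255}
    - {"offset": [0,0,0],"twist": 10,"hand": 255}
    - {"offset": [0,0,0],"twist": 10,"hand": 255}
    - {"offset": [0,0,0],"twist": 10,"hand": 255}
    - {"offset": [0,0,0],"twist": 10,"hand": 255}
    - {"offset": [0,0,0],"twist": 10,"hand": 255}
    - {"offset": [0,0,0],"twist": 10,"hand": 255}
    - {"offset": [0,0,0],"twist": 10,"hand": 255}
    - {"offset": [0,0,0],"twist": 5,"hand": 255}
    - {"offset": [0,0,0],"twist": 0,"hand": 255}

```text
time: 22.25
tcp_pos: [464.2, 51.9, 87.6]
tool_rot: [0.852, 3.022, -0.004]
force: [-1.6, -8.4, 4.7]
opening: 0.453
gripper_force: 49.7
```

```bash
python3 - <<'E'
from h import *
state()
E
```

```text
t 22.25 tcp [464.2  51.9  87.6] xang 148.5 tilt [ 0.0009 -0.0027] F [-1.6 -8.4  4.7] T [-1.53  0.62  0.01] op 0.453 gf 49.7 j6 -1.158
```

servo_tool:
  deltas:
    - {"offset": [0,0,0],"twist": 10,"hand": 255}
    - {"offset": [0,0,0],"twist": 10,"hand": 255}
    - {"offset": [0,0,0],"twist": 10,"hand": 255}
    - {"offset": [0,0,0],"twist": 0,"hand": 255}

```text
time: 22.75
tcp_pos: [463.8, 51.5, 87.5]
tool_rot: [1.607, 2.698, -0.005]
force: [-5.5, -13.0, 5.8]
opening: 0.451
gripper_force: 50.0
```

```bash
cat > t.py <<'E'
from h import *
state()
E
python3 t.py
```

```text
t 22.75 tcp [463.8  51.5  87.5] xang 118.46 tilt [-0.0004 -0.0034] F [ -5.5 -13.    5.8] T [-2.    1.06  0.05] op 0.451 gf 50.0 j6 -0.633
```

servo_tool:
  deltas:
    - {"offset": [0,0,0],"twist": 10,"hand": 255}
    - {"offset": [0,0,0],"twist": 10,"hand": 255}
    - {"offset": [0,0,0],"twist": 10,"hand": 255}
    - {"offset": [0,0,0],"twist": 0,"hand": 255}

```text
time: 23.25
tcp_pos: [463.2, 51.4, 87.5]
tool_rot: [2.25, 2.191, -0.006]
force: [-9.2, -13.8, 8.6]
opening: 0.449
gripper_force: 50.2
```

```bash
python3 t.py
```

```text
t 23.25 tcp [463.2  51.4  87.5] xang 88.46 tilt [-0.0019 -0.0036] F [ -9.2 -13.8   8.6] T [-2.04  1.56 -0.05] op 0.449 gf 50.2 j6 -0.11
```

servo_tool:
  deltas:
    - {"offset": [0,0,0],"twist": 10,"hand": 255}
    - {"offset": [0,0,0],"twist": 10,"hand": 255}
    - {"offset": [0,0,0],"twist": 0,"hand": 255}

```text
time: 23.62
tcp_pos: [462.8, 51.6, 87.6]
tool_rot: [2.596, 1.767, -0.006]
force: [-12.1, -12.1, 11.3]
opening: 0.453
gripper_force: 50.6
```

```bash
python3 t.py
```

```text
t 23.62 tcp [462.8  51.6  87.6] xang 68.48 tilt [-0.0027 -0.0033] F [-12.1 -12.1  11.3] T [-1.94  1.95  0.05] op 0.453 gf 50.6 j6 0.239
```

servo_tool:
  deltas:
    - {"offset": [0,0,0],"twist": 10,"hand": 255}
    - {"offset": [0,0,0],"twist": 10,"hand": 255}
    - {"offset": [0,0,0],"twist": 0,"hand": 255}

```text
time: 24.0
tcp_pos: [462.6, 52.0, 87.7]
tool_rot: [2.863, 1.29, -0.006]
force: [-12.4, -10.1, 15.0]
opening: 0.453
gripper_force: 50.8
```

```bash
python3 t.py
```

```text
t 24.0 tcp [462.6  52.   87.7] xang 48.51 tilt [-0.0032 -0.0027] F [-12.4 -10.1  15. ] T [-1.55  2.19  0.29] op 0.453 gf 50.8 j6 0.588
```

servo_tool:
  deltas:
    - {"offset": [0,0,0],"twist": 5,"hand": 255}
    - {"offset": [0,0,0],"twist": 0,"hand": 255}

```text
time: 24.25
tcp_pos: [462.6, 52.1, 87.7]
tool_rot: [2.916, 1.165, -0.006]
force: [-13.8, -8.9, 14.1]
opening: 0.453
gripper_force: 50.9
```

```bash
python3 t.py
```

```text
t 24.25 tcp [462.6  52.1  87.7] xang 43.57 tilt [-0.0031 -0.0026] F [-13.8  -8.9  14.1] T [-1.38  2.15  0.3 ] op 0.453 gf 50.9 j6 0.674
```

servo_tool:
  deltas:
    - {"offset": [0,0,0],"twist": 5,"hand": 255}
    - {"offset": [0,0,0],"twist": 0,"hand": 255}

```text
time: 24.5
tcp_pos: [462.6, 52.2, 87.8]
tool_rot: [2.964, 1.037, -0.006]
force: [-13.5, -7.6, 15.0]
opening: 0.454
gripper_force: 50.9
```

```bash
python3 t.py
```

```text
t 24.5 tcp [462.6  52.2  87.8] xang 38.57 tilt [-0.0032 -0.0024] F [-13.5  -7.6  15. ] T [-1.29  2.22  0.4 ] op 0.454 gf 50.9 j6 0.761
```

servo_tool:
  deltas:
    - {"offset": [0,0,0],"twist": 5,"hand": 255}
    - {"offset": [0,0,0],"twist": 0,"hand": 255}

```text
time: 24.75
tcp_pos: [462.6, 52.3, 87.8]
tool_rot: [3.006, 0.907, -0.006]
force: [-13.4, -6.9, 16.4]
opening: 0.451
gripper_force: 50.9
```

```bash
python3 t.py
```

```text
t 24.75 tcp [462.6  52.3  87.8] xang 33.58 tilt [-0.0031 -0.0023] F [-13.4  -6.9  16.4] T [-1.22  2.18  0.44] op 0.451 gf 50.9 j6 0.848
```

servo_tool:
  deltas:
    - {"offset": [0,0,0],"twist": 4,"hand": 255}
    - {"offset": [0,0,0],"twist": 0,"hand": 255}

```text
time: 25.0
tcp_pos: [462.3, 51.9, 87.8]
tool_rot: [3.036, 0.8, -0.007]
force: [-16.6, -11.5, 18.1]
opening: 0.45
gripper_force: 51.2
```

```bash
python3 t.py
```

```text
t 25.0 tcp [462.3  51.9  87.8] xang 29.52 tilt [-0.0041 -0.0026] F [-16.6 -11.5  18.1] T [-1.54  2.58 -0.07] op 0.45 gf 51.2 j6 0.919
```

servo_tool:
  deltas:
    - {"offset": [0,0,0],"twist": 4,"hand": 255}
    - {"offset": [0,0,0],"twist": 0,"hand": 255}

```text
time: 25.25
tcp_pos: [462.2, 52.1, 87.8]
tool_rot: [3.063, 0.694, -0.007]
force: [-15.7, -10.5, 14.4]
opening: 0.453
gripper_force: 51.1
```

```bash
python3 t.py
```

```text
t 25.25 tcp [462.2  52.1  87.8] xang 25.52 tilt [-0.0041 -0.0024] F [-15.7 -10.5  14.4] T [-1.46  2.55 -0.1 ] op 0.453 gf 51.1 j6 0.989
```

The torque fell from 0.44 to −0.07 Nm, which is the first click. I'll ease on a little to settle into the tooth, watching that the torque stays low.

servo_tool:
  deltas:
    - {"offset": [0,0,0],"twist": 5,"hand": 255}
    - {"offset": [0,0,0],"twist": 0,"hand": 255}

```text
time: 25.5
tcp_pos: [462.3, 52.2, 87.8]
tool_rot: [3.09, 0.559, -0.007]
force: [-16.0, -8.8, 17.0]
opening: 0.456
gripper_force: 51.1
```

```bash
python3 t.py
```

```text
t 25.5 tcp [462.3  52.2  87.8] xang 20.53 tilt [-0.004  -0.0022] F [-16.   -8.8  17. ] T [-1.32  2.52  0.06] op 0.456 gf 51.1 j6 1.076
```

servo_tool:
  deltas:
    - {"offset": [0,0,0],"twist": 4,"hand": 255}
    - {"offset": [0,0,0],"twist": 0,"hand": 255}

```text
time: 25.75
tcp_pos: [462.3, 52.4, 87.8]
tool_rot: [3.108, 0.452, -0.007]
force: [-15.4, -9.0, 17.5]
opening: 0.453
gripper_force: 51.1
```

```bash
python3 t.py
```

```text
t 25.75 tcp [462.3  52.4  87.8] xang 16.55 tilt [-0.004 -0.002] F [-15.4  -9.   17.5] T [-1.13  2.43  0.1 ] op 0.453 gf 51.1 j6 1.145
```

The knob is seated in the next tooth: one click, slip about 0.55. Now I'll let go and lift straight up.

servo_tool:
  deltas:
    - {"offset": [0,0,0],"twist": 0,"hand": 60}
    - {"offset": [0,0,0],"twist": 0,"hand": 60}
    - {"offset": [0,0,0],"twist": 0,"hand": 60}
    - {"offset": [0,0,0],"twist": 0,"hand": 30}
    - {"offset": [0,0,0],"twist": 0,"hand": 0}
    - {"offset": [0,0,-2],"twist": 0,"hand": 0}
    - {"offset": [0,0,-4],"twist": 0,"hand": 0}
    - {"offset": [0,0,-5],"twist": 0,"hand": 0}
    - {"offset": [0,0,0],"twist": 0,"hand": 0}
    - {"offset": [0,0,0],"twist": 0,"hand": 0}

```text
time: 27.0
tcp_pos: [463.5, 53.2, 195.7]
tool_rot: [-3.109, -0.452, 0.002]
force: [-0.5, -0.5, -0.3]
opening: 1.002
gripper_force: 0.0
```

```bash
python3 - <<'E'
from h import *
state(); c=optics.camera("side"); cv2.imwrite("pics/s2.png",cv2.resize(c["img"][150:270,190:350],(800,600),interpolation=cv2.INTER_CUBIC))
E
```

```text
t 27.0 tcp [463.5  53.2 195.7] xang 16.54 tilt [-0.0011  0.0002] F [-0.5 -0.5 -0.3] T [-0.02 -0.03  0.01] op 1.002 gf 0.0 j6 1.145
```

View pics/s2.png

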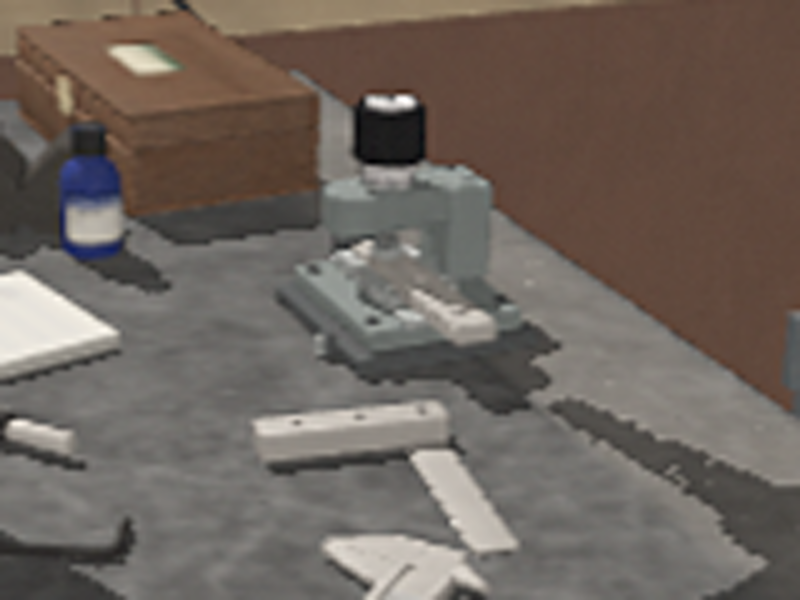

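The bar lies flat in the slot under the arm, with its tail overhanging at (470,325). The gripper is clear and the tools are undisturbed, so I'm handing in.

```bash
python3 -c "
from plant import env
print(env.job_done())"
```

```text
the job is handed in; nothing more can be done
None
```

The job is handed in, with no verdict returned: the bar is flat against the end stop (met at about 6 N) and clamped with one knob click, the gripper is clear, and no tool looked moved in the pictures.

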